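# Shift the platform shaker into its third setting and start it

## Robot

A 6-joint arm with a two-finger parallel gripper is mounted at the origin on a cart in front of the work surface, level with it; the furniture and walls round the work are solid. World frame = base frame: x ahead of the robot, y to its left, z up, the work surface at z = 0. Lengths are in m, angles in degrees, forces in N, time in s.
With the tool pointing down it reaches from about 0.325 to 0.9 m from the base axis. Payload 6.1 kg.
Tool frame: the origin (TCP) lies on the centre line of the jaws, within the pads' length; the fingertips stand 11 mm ahead of it and the grasp point (between the pads) lies 8 mm behind it (env.nose_length is the distance from the TCP to the fingertips, in m); z points along the fingers, y is the line along which they close (so a half turn about z gives the same grasp; the last joint's range is limited). The gripper opens to 87 mm and grips with 3 to 60 N. Pads are 19 mm wide; open, the fingers measure 117 mm over their backs; the gripper's body (75 mm by 190 mm) begins 51 mm behind the grasp point.
Start: joints at [64.108, 12.628, 87.462, -0, 79.91, -7.225], TCP at [0.2, 0.592, 0.234] pointing down, gripper open.
Joint ranges: [-170.65, 170.65], [-52.31, 119.04], [5.05, 147.46], [-71.25, 251.25], [11.57, 151.72], [-153.62, 153.62]. Speed limits (degrees/s): [147.25, 147.25, 172.46, 180, 180, 180].

## Interface

Orientations are given as [roll, pitch, yaw] about the fixed x, y, z axes, in that order (R = Rz(yaw) Ry(pitch) Rx(roll)).
In Python, from station import env gives the robot as it stands.
- The arm moves only by the shell command python3 -m pendant 'ROWS' [OPENING] [FORCE]. ROWS is a JSON object of lists of equal length, an entry for each row: "dp": the shift along the tool's x, y, z in m, a list of three; "roll": the turn about the tool's z in rad. In form: {"dp": [[x, y, z], ...], "roll": [roll, ...]}. A call has 1 to 10 rows; each row is the pose to reach, as a shift and turn from the pose commanded when the call began, along the tool's axes at that moment; what a row does not reach only later rows make up. A row lasts 1/8 s, in which the tool goes at most 62.5 mm and 10.7 degrees, less where a joint would pass 70% of its speed; a pose out of reach is approached as far as the arm can. A call with a gripper value outside its range is refused whole. OPENING is the gripper command: -1 is shut, 1 is fully open, values between are in proportion, set as the call begins (- or left out, the last holds). The fingers move at their own pace and stop on an object; FORCE is the grip in N (left out, the last holds). Time passes only in rows, so rows that repeat a pose let the fingers close. It gives the time, the measured TCP pose, the force, the opening and the grip force at its end, in the units of the state.
- env.observe(): the state, without advancing time (a new reading comes with each control period).
- env.get_image(name): name is "scene" or "top" or "wrist"; returns a dict with "frame" (384x512x3 uint8, blue, green, red), "z_map" (384x512 float32, m along the optical axis (not along the pixel's ray), 0 where there is no reading), "fx", "fy", "cx", "cy" (pixels), "xyz" and "rotation" of the camera in the world. Camera axes: x right, y up, looking along -z (the intrinsics and any distortion apply to the point x, -y, -z); pixel columns grow to the right and rows downward; lengths in m; the calibration is good to about 2 mm. A picture is of the moment at which its call begins.
- env.close_job(): hands the job in; it is judged then, once.
The state is a dict: "t": time; "q": joint angles; "qvel": joint speeds; "effort": joint torques, N m; "eef_pos": TCP position; "orientation": TCP orientation; "wrist_force": force on the tool from outside, world axes, zero at the start; "moment": the same for the moment, N m; "gripper_width": opening from 0.0 (shut) to 1.0 (fully open); "gripper_force": force on a finger pad.
Only numpy, scipy, OpenCV 4.12 (cv2) and the standard library are available. Lean on these libraries where they do the work, as an engineer would, in place of code of your own. Each camera call takes 0.05 s, during which the arm holds its last target. There are 200 camera calls.

## Task

Change the shaker over to its third setting: push its gear lever gently with your fingertips, never pinching it, through the H-shaped gate, across to the right-hand side and then forward, away from the robot, fully home in the third slot. With the lever home there, and not before, press the round start button on the left of the same deck all the way in and let it come out again. Lift nothing, and leave the things standing round and on the shaker where they are.

Things in the scene. Friction and masses are not known exactly. Their poses are not given: they have to be found in the camera images.
- shaker: Platform shaker fixed to the worktop, 220 mm deep (x), 260 mm wide (y). Origin: centre of its underside; x points forward (away from the robot), y to its left, turned up to 0.3 rad. Front half (x -110 to 0 mm): white control deck, top 82 mm above the worktop. Rear half: platform with things on it, its mat 60 mm high, its aluminium rim 67 mm.
- gate (a point): Centre of the aluminium gate plate, on its top, 90 mm above the worktop; at x -45, y -50 mm of the shaker. Plate 66 mm square. Its H has two lanes along x, 28 mm apart, joined in the middle by a crossing lane along y. Lanes 14 mm wide, lever stem 10 mm thick; the two tongues between the lanes have round noses. Slots, told by raised pips: 1 far left, 2 near left, 3 far right, 4 near right.
- slot3 (a point): Where the lever's stem passes the gate plate when it is fully home in the third slot (far right, three pips): x +16, y -14 mm from the gate's centre, 90 mm above the worktop.
- gear_across (a joint): Lever's sideways tilt in rad, 0 upright, positive to the shaker's right (its -y). About -0.23 in the left lane (slots 1, 2), where it starts, about +0.23 in the right lane (slots 3, 4), with 0.035 play either way. The lever turns about a pivot 27 mm above the worktop under the gate's centre.
- gear_forward (a joint): Lever's tilt forward in rad, 0 upright, positive forward (the shaker's +x). About +0.26 fully forward, -0.26 fully back; it can cross from about -0.06 to +0.06, and the noses help a little beyond. It may start anywhere from slot 2 to slot 1. No spring: the lever stays where it is left; friction resists with 1 to 3 N at the handle.
- knob (a point): Centre of the lever's black handle, a rounded upright block 28 x 28 mm and 44 mm tall, 107 mm from the pivot, so 134 mm above the worktop when upright and 3 to 7 mm lower when tilted. It travels about 27 mm forward and back and 25 mm to each side of the middle.
- knob_far: Far face of the handle (its +x side); origin at the middle of the face, 14 mm from the handle's centre. Axes are those of the handle. Each face is a plate 20 mm wide and 42 mm tall. Touching two opposite faces at once counts as pinching.
- knob_near: Near face of the handle (its -x side, toward the robot), same size; push it to send the lever forward.
- knob_left: Left face of the handle (its +y side), same size; push it to send the lever to the right.
- knob_right: Right face of the handle (its -y side), same size.
- start (a joint): Travel of the start button in m: 0 out, 0.006 fully in; a spring returns it. Fully in takes about 5 N.
- start_top (a point): Centre of the top of the round grey start button, 28 mm in diameter, 104 mm above the worktop, in a black housing on the left part of the deck, at x -40, y +82 mm of the shaker. It is pressed straight down.
- rack_yellow: Bystander: loose yellow lattice rack, 75 x 85 x 33 mm, on the right part of the shaker's platform (its top is 93 mm above the worktop). Origin: centre of its underside.
- cup_green: Bystander: loose capped specimen cup, dark green lid, 52 mm wide, 57 mm tall, on the left part of the platform (top 117 mm above the worktop). Origin: centre of its underside.
- cup_yellow: Bystander: loose capped specimen cup, yellow lid, 52 mm wide, 57 mm tall, on the worktop right of the shaker. Origin: centre of its underside.
- cup_open: Bystander: loose open clear cup, 53 mm wide, 60 mm tall, on the worktop left of the shaker. Origin: centre of its underside.
- carton: Bystander: loose small carton, 60 x 80 x 30 mm, on the worktop left of the shaker. Origin: centre of its underside.
- roll: Bystander: loose roll of brown tape, 93 mm wide, 48 mm tall, on the worktop right of the shaker. Origin: centre of its underside.
- pen: Bystander: loose pen, 145 mm long, 9 mm thick, lying on the worktop in front of the shaker. Origin: centre of its underside.

How it is judged (in metres and radians):
On the way, in this order (a step that is already met when the one before it is completed fails the run):
1. the lever is fully forward in the third slot (far right) (value of joint gear_across above 0.18 rad and value of joint gear_forward above 0.21 rad), for 0.2 s.
2. with the lever there, the start button is pressed in (all of step 1 and value of joint start above 0.0045 m), for 0.05 s.
At the end, for the whole second after the job is handed in: The lever rests in the third slot (tilted more than 0.18 rad to the right and more than 0.21 rad forward), the start button has come out again (under 2 mm), and every bystander is within 30 mm of where it stood (all of step 1 and value of joint start below 0.002 m and linear speed of knob_near below 0.01 m/s and distance of each of rack_yellow, cup_yellow, cup_open, cup_green, carton, roll, pen from where it was at the start of the episode below 0.03 m); the robot touches nothing.
It fails at once if the start button is pressed while the lever is not in the third slot (not (value of joint gear_across above 0.18 rad and value of joint gear_forward above 0.21 rad) and value of joint start above 0.003 m).
It fails at once if the lever's handle is pinched: two opposite faces touched at once ((contact force between the fingers and knob_far above 1 N and contact force between the fingers and knob_near above 1 N) or (contact force between the fingers and knob_left above 1 N and contact force between the fingers and knob_right above 1 N)).
It fails at once if a bystander is moved or lifted by more than 30 mm (distance of any of rack_yellow, cup_yellow, cup_open, cup_green, carton, roll, pen from where it was at the start of the episode above 0.03 m).
It fails at once if the lever or the button is forced with more than 60 N (contact force between the fingers and gear_forward above 60 N or contact force between the fingers and start above 60 N).
It also fails if it takes over 64 s, if anything falls off the work surface, if the arm or the gripper's body presses on something with over 40 N, if the wrist force passes 120 N, or if a joint passes its speed limit or range.

## Working session

There is one attempt and no reset: what is moved stays moved. The work goes in short steps, Python scripts to look and compute and a shell command to move; the robot and the scene stay as the last step left them, time stands still between calls to the robot, and variables do not carry over. Pictures are saved under pics/ and viewed, at most 10 in all, crops included, and the job is handed in when it is done.

```bash
mkdir -p pics; ls; cat > h.py <<'E'
import numpy as np, cv2
from station import env
def pts(im):
    z=im["z_map"]; v,u=np.mgrid[:z.shape[0],:z.shape[1]]
    c=np.stack([(u-im["cx"])/im["fx"]*z,-(v-im["cy"])/im["fy"]*z,-z],-1)
    R=np.array(im["rotation"]).reshape(3,3)
    return c@R.T+np.array(im["xyz"])
E
python3 - <<'E'
from h import *
print(env.observe())
for n in ("top","scene"):
    im=env.get_image(n); print(n,{k:im[k] for k in im if k not in("frame","z_map")})
    cv2.imwrite(f"pics/{n}0.png",im["frame"]); np.savez(f"{n}0.npz",**im)
E
```

```text
pics
{'t': 0.0, 'q': array([ 6.41111508e+01,  1.26760255e+01,  8.75252886e+01, -3.72300652e-04,
        7.99109171e+01, -7.22357207e+00]), 'qvel': array([ 0.01376218,  0.02321767,  0.08208191, -0.0847516 ,  0.15892792,
       -0.09930205]), 'effort': array([ 8.73234967e-05, -4.94611466e+01, -3.87373745e+01,  6.97910786e-02,
        5.73499978e-02, -1.68345709e-04]), 'eef_pos': array([0.19975067, 0.59158573, 0.23243317]), 'orientation': array([-1.79888614e+02, -1.37485866e-02,  1.61334775e+02]), 'wrist_force': array([ 0.35684289, -0.09311099,  0.62413034]), 'moment': array([-0.01586022,  0.0421114 , -0.04913513]), 'gripper_force': 0.0, 'gripper_width': 0.9975544506231929}
top {'fx': 406.0690256160629, 'fy': 406.0690256160629, 'cx': 251.732587196597, 'cy': 193.8037685759609, 'xyz': array([ 0.49180846, -0.0345052 ,  0.94582147]), 'rotation': array([  4.97439091,  -2.32649748, -90.14105307])}
scene {'fx': 497.0670012765376, 'fy': 497.0670012765376, 'cx': 256.0919943523846, 'cy': 202.85527852608314, 'xyz': array([ 0.13654121, -0.72359179,  0.7265809 ]), 'rotation': array([ 5.24329436e+01, -2.46896555e-02, -3.23321124e+01])}
```

```bash
sed -i 's/^    R=.*/    from scipy.spatial.transform import Rotation as Ro; R=Ro.from_euler("xyz",im["rotation"],degrees=True).as_matrix()/' h.py
python3 - <<'E'
from h import *
im=dict(np.load("top0.npz")); P=pts(im)
print(np.median(P[...,2]), P[193,251])
E
```

```text
0.0021904634766293785 [ 0.5677538  -0.06781083  0.09254236]
```

View pics/top0.png

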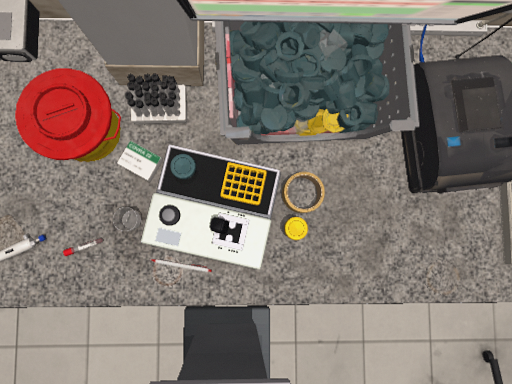

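View pics/scene0.png

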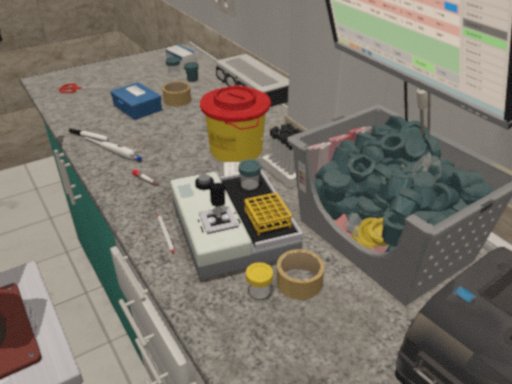

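```bash
cat >> h.py <<'E'
def fit(im,show=True):
    P=pts(im); f=im["frame"].astype(int); z=P[...,2]
    roi=(abs(P[...,0]-.52)<.2)&(abs(P[...,1]+.04)<.2)
    m=roi&(abs(z-.082)<.008)&(f.min(-1)>170)
    n,l,s,c=cv2.connectedComponentsWithStats(m.astype(np.uint8))
    m=l==1+np.argmax(s[1:,4])
    return P,f,roi,m
E
python3 - <<'E'
from h import *
for n in ("top","scene"):
    im=dict(np.load(n+"0.npz")); P,f,roi,m=fit(im)
    r=cv2.minAreaRect(P[m][:,:2].astype(np.float32)*1000); print(n,"deck",r, np.median(P[m][:,2]))
    k=roi&(P[...,2]>.122)&(P[...,2]<.17)&(f.max(-1)<90)
    nn,l,s,c=cv2.connectedComponentsWithStats(k.astype(np.uint8))
    for i in range(1,nn):
        if s[i,4]>15:
            q=P[l==i]; print("knob?",s[i],c[i],q.mean(0),q.min(0),q.max(0)); t=q[q[:,2]>q[:,2].max()-.006]; print(" top",t.mean(0),len(t))
    b=roi&(abs(P[...,2]-.104)<.006)&(f.max(-1)<130)
    nn,l,s,c=cv2.connectedComponentsWithStats(b.astype(np.uint8))
    for i in range(1,nn):
        if s[i,4]>15: q=P[l==i]; print("btn?",s[i],c[i],q.mean(0),q.min(0),q.max(0))
im=cv2.imread("pics/top0.png")[135:280,120:290]
cv2.imwrite("pics/c0.png",cv2.resize(im,None,fx=4,fy=4,interpolation=2))
E
```

```text
top deck ((489.0928039550781, 27.21027374267578), (257.361328125, 106.49652862548828), 76.96572875976562) 0.08279385598953598
knob? [241 113  45  20 265] [257.03018868 123.01509434] [ 0.70477923 -0.0782366   0.14377581] [ 0.68835512 -0.13371819  0.12205834] [ 0.71993284 -0.04625123  0.16632322]
 top [ 0.71486124 -0.07316595  0.16231737] 23
knob? [230 117   6  10  40] [232.675 121.875] [ 0.70545606 -0.0293278   0.14850298] [ 0.69826624 -0.03392547  0.12378217] [ 0.71673679 -0.02416752  0.16990348]
 top [ 0.70377138 -0.0257015   0.16715046] 9
knob? [250 133   9   6  27] [253.81481481 135.59259259] [ 0.67983545 -0.07193641  0.14027852] [ 0.67484178 -0.08134628  0.12208387] [ 0.68723011 -0.06381853  0.16670961]
 top [ 0.67653071 -0.06921855  0.16377733] 2
knob? [210 217  18  17 236] [218.55508475 224.78389831] [ 0.50035726 -0.00214084  0.14912218] [ 0.48414092 -0.01813461  0.12280482] [0.51556746 0.01451883 0.15707035]
 top [ 0.50058717 -0.00055868  0.15379111] 138
btn? [236 121  11   6  50] [239.96 123.64] [ 0.71363839 -0.04436596  0.10448708] [ 0.70825281 -0.05712337  0.10079928] [ 0.7
[... 1628 characters left out ...]
p [ 0.49958391 -0.00580637  0.15313741] 84
btn? [239 171  22   7  69] [249.88405797 174.2173913 ] [0.61303921 0.05445015 0.10498506] [0.59734417 0.04390648 0.09815152] [0.63784102 0.07625671 0.10990921]
btn? [198 174  13  10  63] [204.41269841 178.93650794] [0.52073882 0.09508662 0.102675  ] [0.50882469 0.08599672 0.09810578] [0.53363426 0.11309351 0.10637667]
btn? [297 182  60  36 273] [328.31135531 200.21978022] [ 0.70003715 -0.11181541  0.10449666] [ 0.67719884 -0.17711473  0.09814768] [ 0.71994636 -0.02950836  0.10999194]
btn? [216 206   5   6  23] [218.17391304 208.43478261] [ 0.49556028 -0.01305861  0.10276994] [ 0.49171204 -0.01760581  0.09854729] [ 0.50021933 -0.00957994  0.10905732]
```

View pics/c0.png

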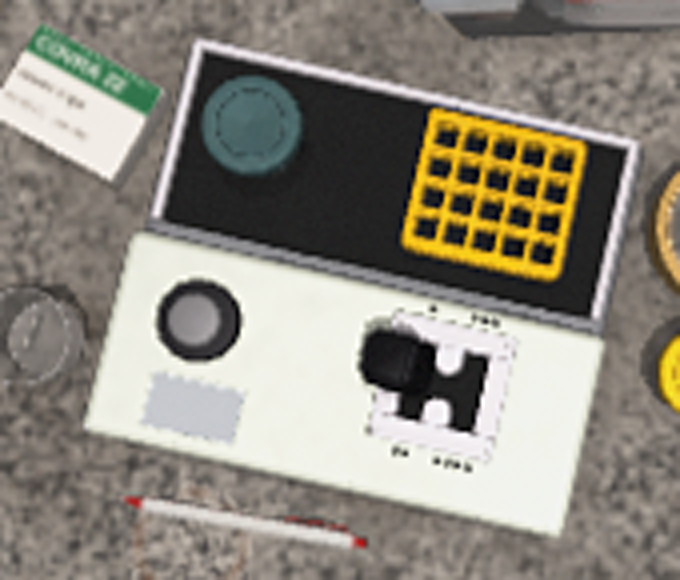

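```bash
python3 -m pendant '{"dp":[[-0.023,-0.022,0],[-0.046,-0.043,0],[-0.07,-0.065,0],[-0.093,-0.087,0],[-0.116,-0.108,0],[-0.139,-0.13,0],[-0.162,-0.152,0],[-0.186,-0.173,0],[-0.209,-0.195,0],[-0.232,-0.216,0]],"roll":[0,0,0,0,0,0,0,0,0,0]}' -1 10
python3 -m pendant '{"dp":[[-0.023,-0.022,0],[-0.046,-0.043,0],[-0.07,-0.065,0],[-0.093,-0.087,0],[-0.116,-0.108,0],[-0.139,-0.13,0],[-0.162,-0.152,0],[-0.186,-0.173,0],[-0.209,-0.195,0],[-0.232,-0.216,0]],"roll":[-0.01,-0.02,-0.03,-0.04,-0.05,-0.06,-0.07,-0.08,-0.09,-0.098]}'
python3 -m pendant '{"dp":[[0,0,0],[0,0,0],[0,0,0]],"roll":[0,0,0]}'
python3 - <<'E'
from h import *
im=env.get_image("wrist"); cv2.imwrite("pics/w1.png",im["frame"]); np.savez("w1.npz",**im); print(im["xyz"],im["rotation"])
E
```

```text
t: 1.35
eef_pos: [0.3508, 0.3121, 0.2331]
orientation: [-180.0, -0.0, 161.3]
wrist_force: [0.5, -0.1, 0.6]
gripper_width: 0.02
gripper_force: 0.0
t: 2.6
eef_pos: [0.5015, 0.0333, 0.2331]
orientation: [-180.0, -0.0, 167.0]
wrist_force: [0.6, -0.3, 0.2]
gripper_width: 0.006
gripper_force: 0.0
t: 2.98
eef_pos: [0.5009, 0.0351, 0.2334]
orientation: [180.0, -0.0, 167.0]
wrist_force: [-0.7, 0.7, 1.4]
gripper_width: 0.005
gripper_force: 0.0
[0.42368556 0.05363572 0.38395344] [-1.66952700e+01 -5.99743163e-03  7.70406344e+01]
```

View pics/w1.png

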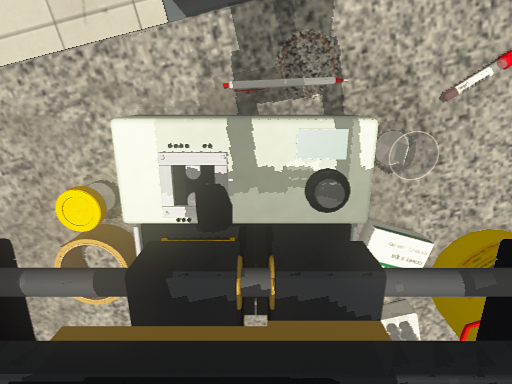

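```bash
cat > m.py <<'E'
from h import *
import sys
im=dict(np.load(sys.argv[1])) if len(sys.argv)>1 else env.get_image("wrist")
P,f,roi,m=fit(im)
G=np.array([.4874,-.0255]); a=np.radians(-13.05); A=np.array([[np.cos(a),np.sin(a)],[-np.sin(a),np.cos(a)]])
L=np.dstack([(P[...,:2]-G)@A.T,P[...,2:]]).astype(np.float32)*1000
x,y,z=L[...,0],L[...,1],L[...,2]
def st(n,k):
    q=L[k]; print(n,len(q),"lo",np.percentile(q,2,axis=0).round(1),"hi",np.percentile(q,98,axis=0).round(1),"mean",q.mean(0).round(1))
b=(abs(x)<200)&(abs(y+-50)<220)
st("deck",b&(abs(z-82)<3)&(x<80)&(abs(y-50)<150)&(x>-80))
st("plate",(abs(z-90.5)<3)&(abs(x)<45)&(abs(y)<45)&(f.min(-1)>90))
kn=(z>112)&(z<165)&(abs(x)<60)&(abs(y)<60)&(f.max(-1)<110)
st("knob",kn); zt=np.percentile(z[kn],97); st("knobtop",kn&(z>zt-5))
st("button",(abs(z-104)<3.5)&(abs(y-132)<30)&(abs(x)<45))
E
python3 m.py w1.npz; python3 m.py top0.npz
```

```text
deck 21091 lo [-60.  -70.8  79.5] hi [ 42.1 175.4  83.9] mean [-15.9  54.9  81.4]
plate 2258 lo [-30.6 -29.8  87.8] hi [33.4 34.3 90.8] mean [-5.4 -3.4 89.3]
knob 1518 lo [ -6.4  13.1 115.9] hi [ 21.6  42.6 154.1] mean [  4.3  28.6 145.2]
knobtop 891 lo [ -4.1  17.6 149.2] hi [ 21.7  40.1 154.4] mean [  8.   28.6 151.8]
button 613 lo [ -5.8 121.9 101.1] hi [ 17.9 146.  104.5] mean [  5.9 133.7 103. ]
deck 4527 lo [-61.9 -72.7  79.6] hi [ 42.7 176.5  84.8] mean [-12.8  54.7  82.5]
plate 559 lo [-31.8 -30.2  88.3] hi [32.6 33.1 93.2] mean [-0.8 -2.2 90.8]
knob 251 lo [ -6.7   9.3 118.4] hi [ 20.9  41.8 156.3] mean [  7.1  25.3 147.8]
knobtop 137 lo [ -4.7  16.8 151.5] hi [ 20.9  40.3 156.5] mean [  7.2  27.2 153.8]
button 136 lo [ -6.4 121.8 101.7] hi [ 17.6 145.4 106.7] mean [  5.4 133.6 104.3]
```

```bash
python3 -m pendant '{"dp":[[-0.003,0.006,0],[-0.006,0.01,0],[-0.007,0.01,0.025],[-0.007,0.01,0.05],[-0.007,0.01,0.075],[-0.007,0.01,0.095],[-0.007,0.01,0.102],[-0.007,0.01,0.102]],"roll":[0,0,0,0,0,0,0,0]}'
python3 -m pendant '{"dp":[[0,-0.003,0],[0,-0.006,0],[0,-0.009,0],[0,-0.012,0],[0,-0.015,0],[0.0005,-0.018,0],[0.001,-0.021,0]],"roll":[0,0,0,0,0,0,0]}'
python3 m.py
```

```text
t: 4.03
eef_pos: [0.5104, 0.0427, 0.1314]
orientation: [-180.0, -0.0, 167.0]
wrist_force: [-0.5, 0.6, 0.4]
gripper_width: 0.004
gripper_force: 0.0
t: 4.9
eef_pos: [0.5053, 0.0224, 0.1321]
orientation: [179.9, 0.1, 166.9]
wrist_force: [-0.2, 2.4, 2.5]
gripper_width: 0.005
gripper_force: 1.4
deck 40394 lo [-60.4 -71.1  79.6] hi [ 37.4 175.3  84. ] mean [-22.7  52.3  81.4]
plate 4163 lo [-30.8 -29.9  87.9] hi [20.6 34.5 90.7] mean [-12.9  -0.3  89.3]
knob 2311 lo [ -6.5  10.3 114.7] hi [ -0.9  58.8 161.9] mean [ -4.2  38.3 135.6]
knobtop 208 lo [ -5.   45.9 156.4] hi [ -2.3  57.1 163.7] mean [ -3.4  51.5 159.8]
button 1369 lo [ -6.  121.5 100.9] hi [ 18.1 145.6 104.3] mean [  5.8 133.2 103. ]
```

```bash
python3 -m pendant '{"dp":[[0.001,-0.002,0],[0.002,-0.004,0],[0.003,-0.006,0],[0.004,-0.008,0],[0.005,-0.01,0],[0.005,-0.012,0],[0.006,-0.014,0],[0.006,-0.016,0]],"roll":[0,0,0,0,0,0,0,0]}'
python3 - <<'E'
from h import *
im=env.get_image("wrist"); cv2.imwrite("pics/w2.png",cv2.resize(im["frame"][100:300,100:400],None,fx=2.5,fy=2.5))
E
```

```text
t: 5.95
eef_pos: [0.4954, 0.0085, 0.1321]
orientation: [179.9, 0.0, 166.9]
wrist_force: [-0.0, 6.2, 6.5]
gripper_width: 0.007
gripper_force: 3.8
```

View pics/w2.png

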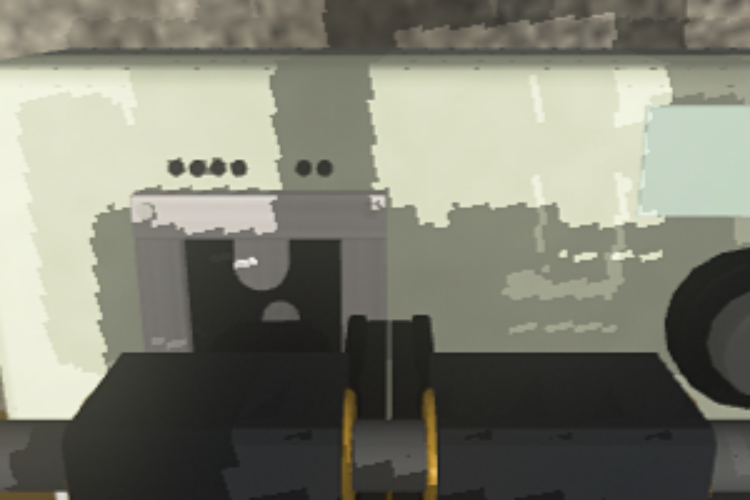

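```bash
python3 - <<'E'
from h import *
o=[]
a=env.get_image("top")["frame"]; b=env.get_image("scene")["frame"]
cv2.imwrite("pics/s3.png",np.hstack([cv2.resize(a[190:270,150:250],(500,400),interpolation=2),cv2.resize(b[160:240,180:240],(300,400),interpolation=2)]))
E
```

```text
(no output)
```

View pics/s3.png

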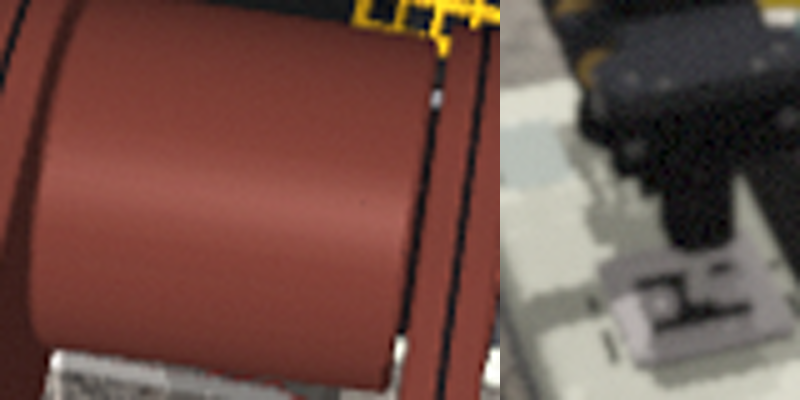

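```bash
cat > s.py <<'E'
from h import *
import sys
im=dict(np.load(sys.argv[1])) if len(sys.argv)>1 else env.get_image("scene")
P=pts(im); G=np.array([.4874,-.0255]); a=np.radians(-13.05); A=np.array([[np.cos(a),np.sin(a)],[-np.sin(a),np.cos(a)]])
L=np.dstack([(P[...,:2]-G)@A.T,P[...,2:]])*1000-[1.2,1.9,0]
x,y,z=np.moveaxis(L,-1,0)
for lo in range(94,166,6):
    k=(z>lo)&(z<=lo+6)&(abs(x)<50)&(y>-60)&(y<90)&(im["frame"].max(-1)<110)
    if k.sum(): q=L[k]; print(lo,k.sum(),"x",np.percentile(q[:,0],[3,50,97]).round(1),"y",np.percentile(q[:,1],[3,50,97]).round(1))
E
python3 s.py scene0.npz; echo; python3 s.py
```

```text
94 13 x [-0.5  2.5  6.8] y [ 7.   9.9 14.1]
100 13 x [-0.1  4.5  8.2] y [10.8 12.8 15.3]
106 6 x [1.4 3.9 7.4] y [ 9.  11.6 12.4]
112 16 x [-8.3  1.5 14.2] y [ 3.5  6.6 16. ]
118 39 x [-7.8  2.9 15.5] y [ 3.5  6.7 21.1]
124 41 x [-7.6  3.5 16.5] y [ 4.7  8.1 18.9]
130 41 x [-7.2  1.  16.7] y [ 6.1  9.2 27. ]
136 40 x [-6.8  2.5 17.7] y [ 7.5 10.6 27. ]
142 46 x [-6.3  4.4 17.9] y [ 9.6 12.7 26. ]
148 78 x [-6.   6.6 20.4] y [11.  20.3 34.3]
154 25 x [-3.3  4.7 16.1] y [12.2 17.  27.8]

94 4 x [5.9 8.9 8.9] y [-1.8  1.9  2.6]
100 4 x [5.1 5.9 6.2] y [-2.  -1.   2.2]
106 4 x [0.4 2.5 6.1] y [-5.  -1.7 -0.3]
112 20 x [-8.8  1.5 16.9] y [-10.6  -8.2   5.8]
118 43 x [-10.2   1.   14.6] y [-10.2  -7.6  24.9]
124 39 x [-11.9  -4.8  13.7] y [-10.1  -6.2  24.8]
130 47 x [-12.1  -0.8  16. ] y [-10.7  -6.1  23.2]
136 38 x [-7.5  2.4 16.6] y [-10.   -6.6   8.1]
142 38 x [-7.7  4.9 19.9] y [-8.3 -5.9  3.9]
148 42 x [-6.9  5.6 17.3] y [-9.3 -6.3 -2.3]
154 4 x [1.  3.8 6.3] y [-7.8 -6.8 -6.3]
```

```bash
python3 -m pendant '{"dp":[[0,-0.003,0],[0,-0.006,0],[0,-0.009,0],[0,-0.012,0],[0,-0.015,0],[0,-0.018,0],[0,-0.021,0],[0,-0.024,0]],"roll":[0,0,0,0,0,0,0,0]}'
python3 s.py
```

```text
t: 7.15
eef_pos: [0.4897, -0.0156, 0.1314]
orientation: [180.0, -0.0, 166.9]
wrist_force: [-0.1, 1.7, 2.0]
gripper_width: 0.005
gripper_force: 0.9
94 5 x [-9.9 -1.2  3.1] y [-29.1 -15.1 -11.5]
100 6 x [-0.   3.7  5.7] y [-18.4 -16.8 -15.6]
106 3 x [-0.1  5.9  7.5] y [-25.4 -24.9 -24.2]
112 26 x [-10.    0.1  13.9] y [-29.2 -27.  -20.5]
118 39 x [-10.   -1.   15.2] y [-30.2 -27.9  -3.3]
124 41 x [-12.4  -2.6  14.9] y [-31.  -28.4   0.7]
130 33 x [-10.4  -1.5  15. ] y [-32.2 -29.  -10.2]
136 33 x [-9.2  0.6 15.3] y [-33.2 -30.3 -15.5]
142 39 x [-8.6  0.8 17.8] y [-34.  -31.7 -22.8]
148 33 x [-7.7  5.  15.7] y [-34.1 -31.1 -28. ]
154 1 x [-1.2 -1.2 -1.2] y [-34.3 -34.3 -34.3]
```

```bash
python3 -m pendant '{"dp":[[0,-0.002,0],[0,-0.004,0],[0,-0.006,0],[0,-0.008,0],[0,-0.009,0],[0,-0.009,0]],"roll":[0,0,0,0,0,0]}'
python3 s.py
```

```text
t: 7.95
eef_pos: [0.4876, -0.0242, 0.1314]
orientation: [-180.0, -0.0, 166.9]
wrist_force: [-0.2, 1.2, -1.2]
gripper_width: 0.006
gripper_force: 0.5
94 8 x [-13.5   0.7   5. ] y [-27.8 -24.  -21. ]
106 10 x [-8.9  2.8 13.1] y [-35.5 -34.7 -28.3]
112 31 x [-10.    0.6  15.4] y [-38.6 -35.8 -23.3]
118 35 x [-11.5  -3.9  14.8] y [-39.9 -36.7  -8.9]
124 38 x [-12.7  -6.4  14.4] y [-41.6 -37.8  -7.9]
130 33 x [-9.2 -2.2 14.7] y [-43.1 -40.3 -24.5]
136 37 x [-9.1  1.4 13.9] y [-43.9 -42.1 -25.2]
142 29 x [-8.3  1.2 16.6] y [-45.4 -42.3 -37.8]
148 46 x [-8.5  5.1 15.8] y [-46.6 -40.2 -37.5]
```

```bash
python3 -m pendant '{"dp":[[0,0.006,0],[0,0.014,0],[0.01,0.014,0],[0.025,0.014,0],[0.034,0.01,0],[0.034,-0.005,0],[0.034,-0.018,0],[0.034,-0.023,0],[0.034,-0.023,0]],"roll":[0,0,0,0,0,0,0,0,0]}'
python3 -m pendant '{"dp":[[-0.005,0,0],[-0.01,0,0],[-0.013,0,0],[-0.016,0,0],[-0.019,0,0],[-0.022,0,0],[-0.025,0,0]],"roll":[0,0,0,0,0,0,0]}'
python3 s.py
```

```text
t: 9.12
eef_pos: [0.4496, -0.0396, 0.1316]
orientation: [180.0, 0.0, 166.9]
wrist_force: [0.4, 1.0, -0.1]
gripper_width: 0.003
gripper_force: 0.0
t: 10.0
eef_pos: [0.474, -0.0445, 0.1316]
orientation: [180.0, 0.0, 166.9]
wrist_force: [-0.9, 1.3, 1.2]
gripper_width: 0.005
gripper_force: 1.0
94 8 x [ 5.1  8.9 12.2] y [-22.9 -22.  -19.5]
106 10 x [ 4.6 15.7 22.9] y [-36.3 -35.2 -33.4]
112 30 x [-0.5  7.7 21.3] y [-37.9 -36.2 -25.6]
118 36 x [-19.7   8.   24.8] y [-40.  -36.9 -30.2]
124 42 x [-19.9   3.6  24.5] y [-41.5 -35.5 -31.2]
130 17 x [ 4.  13.9 25. ] y [-41.6 -40.6 -38.7]
136 1 x [21. 21. 21.] y [-44.3 -44.3 -44.3]
```

```bash
python3 -m pendant '{"dp":[[-0.002,0,0],[-0.004,0,0],[-0.006,0,0],[-0.008,0,0],[-0.01,0,0],[-0.012,0,0],[-0.012,0,0]],"roll":[0,0,0,0,0,0,0]}'
python3 s.py
```

```text
t: 10.92
eef_pos: [0.4844, -0.0469, 0.1311]
orientation: [180.0, -0.2, 167.0]
wrist_force: [-6.4, 1.0, 2.6]
gripper_width: 0.005
gripper_force: 3.4
94 8 x [12.7 14.6 18.2] y [-24.1 -21.5 -15.3]
106 14 x [12.  21.9 30.1] y [-37.5 -35.  -33.2]
112 36 x [ 8.8 18.9 32.9] y [-37.7 -35.9 -29.3]
118 36 x [-5.9 17.5 34.6] y [-39.4 -36.6 -31.3]
124 46 x [-10.3  16.8  38. ] y [-41.3 -36.5 -30.7]
130 12 x [17.3 25.4 35.4] y [-41.5 -40.4 -38.2]
```

```bash
python3 -m pendant '{"dp":[[-0.001,0,0],[-0.002,0,0],[-0.003,0,0],[-0.003,0,0]],"roll":[0,0,0,0]}'
python3 s.py | tail -4
```

```text
t: 11.48
eef_pos: [0.4854, -0.0471, 0.1308]
orientation: [-180.0, -0.5, 167.0]
wrist_force: [-13.6, 2.6, 8.6]
gripper_width: 0.009
gripper_force: 7.8
112 30 x [ 9.8 21.6 36.2] y [-38.5 -36.  -30.4]
118 38 x [-9.5 15.8 36.7] y [-39.4 -36.7 -31. ]
124 45 x [-7.4 17.9 36.5] y [-41.6 -38.6 -32.3]
130 13 x [15.6 25.5 37.3] y [-42.8 -40.5 -37.5]
```

```bash
python3 -m pendant '{"dp":[[0.008,0,0],[0.025,0,0],[0.025,0,-0.02],[0.025,0,-0.06],[0.02,0.04,-0.06],[0.01,0.08,-0.06],[0,0.12,-0.06],[0,0.15,-0.06],[0,0.1565,-0.06],[0,0.1565,-0.06]],"roll":[0,0,0,0,0,0,0,0,0,0]}'
python3 s.py; python3 m.py
python3 - <<'E'
from h import *
im=env.get_image("wrist")["frame"]; b=env.get_image("scene")["frame"]
cv2.imwrite("pics/f.png",np.hstack([cv2.resize(im,(450,338)),cv2.resize(b[140:240,170:270],(338,338),interpolation=2)]))
E
```

```text
t: 12.78
eef_pos: [0.5239, 0.1044, 0.1915]
orientation: [-180.0, 0.0, 167.0]
wrist_force: [-0.8, -0.7, -0.1]
gripper_width: 0.005
gripper_force: 0.0
94 8 x [13.1 14.6 19.9] y [-22.7 -21.  -16.1]
106 17 x [13.2 24.8 35.1] y [-35.9 -34.6 -32.8]
112 34 x [ 9.4 16.9 33.6] y [-38.3 -35.7 -18.7]
118 39 x [ 9.9 17.  35. ] y [-39.5 -37.2 -18.5]
124 35 x [11.  16.4 36.7] y [-41.1 -37.7 -21.6]
130 47 x [13.6 22.  40.1] y [-42.4 -39.4 -21.9]
136 41 x [14.4 22.2 42.7] y [-44.2 -40.9 -24.1]
142 75 x [16.4 34.4 44.1] y [-44.2 -37.2 -22. ]
148 82 x [17.7 26.4 38.2] y [-41.4 -28.3 -18.1]
deck 27576 lo [-59.9 -70.2  79.6] hi [ 41.3 176.   84. ] mean [-17.5  58.1  81.4]
plate 3809 lo [-30.6 -29.4  87.8] hi [33.7 34.9 90.8] mean [-1.1  4.3 89.3]
knob 2909 lo [ 11.3 -32.4 113.8] hi [ 40.3  -5.  151.1] mean [ 24.2 -15.9 135.6]
knobtop 795 lo [ 19.1 -31.8 145.9] hi [ 40.  -12.4 151.6] mean [ 28.5 -20.5 148.8]
button 829 lo [ -5.9 121.9 101. ] hi [ 18.  146.1 104.4] mean [  5.8 134.1 103. ]
```

View pics/f.png

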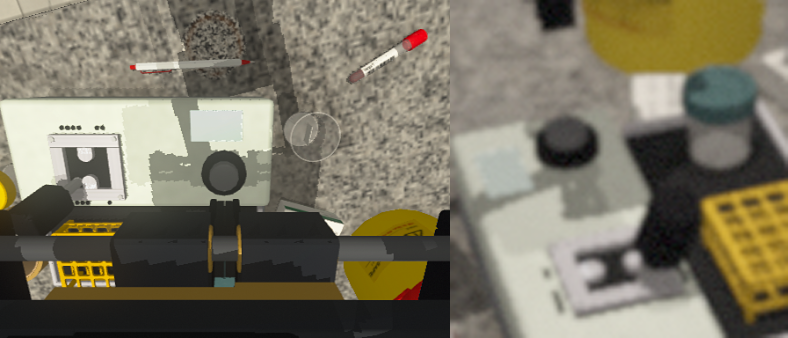

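```bash
python3 -m pendant '{"dp":[[0,0,0.03],[0,0,0.06],[0,0,0.072],[0,0,0.075],[0,0,0.078],[0,0,0.08],[0,0,0.082],[0,0,0.084],[0,0,0.085],[0,0,0.085]],"roll":[0,0,0,0,0,0,0,0,0,0]}'
```

```text
t: 14.22
eef_pos: [0.5248, 0.1045, 0.1091]
orientation: [180.0, 0.1, 167.0]
wrist_force: [-6.8, -2.9, 17.3]
gripper_width: 0.001
gripper_force: 8.7
```

```bash
python3 -m pendant '{"dp":[[0,0,0.001],[0,0,0.001],[0,0,-0.01],[0,0,-0.04],[0,0,-0.08],[0,0,-0.11],[0.03,0,-0.12],[0.06,0,-0.12],[0.06,0,-0.12],[0.06,0,-0.12]],"roll":[0,0,0,0,0,0,0,0,0,0]}'
python3 m.py; python3 s.py | tail -5
python3 - <<'E'
from h import *
cv2.imwrite("pics/g.png",np.hstack([cv2.resize(env.get_image(n)["frame"],(400,300)) for n in("scene","wrist")]))
E
```

```text
t: 15.48
eef_pos: [0.4658, 0.1182, 0.2266]
orientation: [180.0, 0.0, 167.0]
wrist_force: [-0.2, 0.1, 0.0]
gripper_width: 0.005
gripper_force: 0.0
deck 15297 lo [-60.4 -71.   79.6] hi [ 24.3 175.2  84.1] mean [-27.1  48.4  81.4]
plate 2144 lo [-31.  -29.5  87.8] hi [31.9 34.5 90.9] mean [-6.7 -0.4 89.2]
knob 728 lo [ 10.6 -36.8 113.3] hi [ 44.8  -5.4 150.7] mean [ 26.4 -19.1 134.9]
knobtop 288 lo [ 27.3 -33.8 145.6] hi [ 42.7 -12.4 151.3] mean [ 34.6 -20.7 148.1]
124 39 x [11.8 19.8 36.1] y [-41.1 -38.2 -20.4]
130 35 x [13.3 19.5 40.3] y [-42.4 -39.5 -21.8]
136 43 x [14.9 23.6 41.8] y [-43.6 -40.9 -23.6]
142 73 x [16.4 32.3 44.2] y [-45.  -38.2 -24.2]
148 86 x [17.8 27.1 39.7] y [-39.2 -27.8 -16.7]Traceback (most recent call last):
  File "m.py", line 15, in <module>
    st("button",(abs(z-104)<3.5)&(abs(y-132)<30)&(abs(x)<45))
    ~~^^^^^^^^^^^^^^^^^^^^^^^^^^^^^^^^^^^^^^^^^^^^^^^^^^^^^^^
  File "m.py", line 9, in st
    q=L[k]; print(n,len(q),"lo",np.percentile(q,2,axis=0).round(1),"hi",np.percentile(q,98,axis=0).round(1),"mean",q.mean(0).round(1))
                                ~~~~~~~~~~~~~^^^^^^^^^^^^
    return _quantile_unchecked(
        a, q, axis, out, overwrite_input, method, keepdims, weights)
    return _ureduce(a,
                    func=_quantile_ureduce_func,
    ...<5 lines>...
                    overwrite_input=overwrite_input,
                    method=method)
    r = func(a, **kwargs)
    result = _quantile(arr,
                       quantiles=q,
    ...<2 lines>...
                       out=out,
                       weights=wgt)
    slices_having_nans = np.isnan(arr[-1, ...])
                                  ~~~^^^^^^^^^
IndexError: index -1 is out of bounds for axis 0 with size 0
```

View pics/g.png

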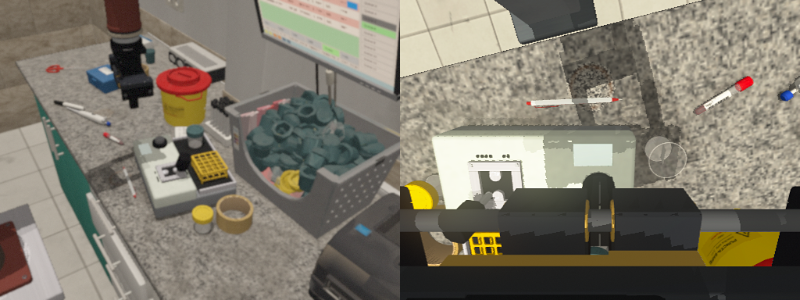

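The lever is home in slot 3 (scene view, about (183,160)). The bystanders stand where they were and the gripper is clear. The button is hidden in the wrist view, so I'll check its height from the scene depth before handing in.

```bash
python3 - <<'E'
from h import *
def top(im):
    P=pts(im); G=np.array([.4874,-.0255]); a=np.radians(-13.05); A=np.array([[np.cos(a),np.sin(a)],[-np.sin(a),np.cos(a)]])
    d=np.linalg.norm((P[...,:2]-G)@A.T-[.006,.134],axis=-1); return np.median(P[...,2][(d<.01)&(P[...,2]<.13)])
a,b=top(dict(np.load("scene0.npz"))),top(env.get_image("scene")); print(a,b)
if b>a-.0015: print(env.close_job())
E
```

```text
0.10473855180894526 0.10438838527014288
the job is handed in; nothing more can be done
None
```

The lever is home in the third slot, the start button was then pressed fully in and came back out, no bystander looked moved in the last camera view, and the job was handed in at about 16 s of the 64 s allowed; no verdict came back.

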